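Find the drive's hidden index groove with a sprung probe and record it

TASK

Draw the orange-handled index probe out of its blue sleeve by its steel nose, set it down and let go, then take it by its orange handle, put the nose into the mouth of the covered drive and drag it gently sideways, flat on the apron, until its sprung nib drops into the hidden groove; stop there at once. Let go, leaving the probe lying level with its nib in the groove, then press the green membrane key on the white controller, gently, until it gives, and release it. Leave the other things on the bench where they are.

Things in the scene. Friction and masses are not known exactly. Their poses are not given: they have to be found in the camera images.
- probe: Index probe: straight bar 180 mm long, loose, about 0.35 kg. Origin: centre of its flat underside; +x along it to the nose, z up. x = -90 to -20 mm: orange ribbed handle, 32 mm wide, 34 tall; x = -20 to +90: steel nose bar, 28 wide, 24 tall. A brass nib sticks out below at x = +80. Its weight pushes the nib in, so it lies level on a flat surface. It starts lying on the bench in the sleeve.
- nib: The probe's round brass nib, 10 mm in diameter, sprung: it stands 7 mm out of the underside when free and is pushed in flush by under 1 N. Origin: centre of its lower end, z up. More than 15 N on it damages it.
- sleeve: Blue tunnel fixed to the bench, no floor, closed on top and at the tail: 52 mm wide, 50 tall outside, 44 x 46 inside, from x = -104 to +35 mm of its own frame; its mouth looks along +x. Origin at bench level. At the start the probe lies along it, nose to +x, origins within a few mm, so the last 55 mm of the nose stick out.
- drive: Fixed aluminium drive with a black cover. Origin at bench level in the plane of the cover's front, under the middle of the mouth; +x points into the mouth, y along the drive. Mouth: y = -78 to +78 mm, open up to z = 74. Cover top z = 88, back wall inside at x = 100. End blocks to y = +-155, z = 86; a motor 64 mm across sticks out at the -y end to y = -205.
- apron (a point): Middle of the front edge of the drive's flat apron: drive x = -120 mm, y = 0, z = 30. The apron is level, 30 mm above the bench, 220 mm wide, and runs from drive x = -120 to +30 mm, through the mouth. The probe lies and slides on it, nose to drive +x.
- track (a point): A point on the drive's flat inner track under the cover, at drive x = 65 mm, y = 0, z = 28 (not the groove). The track is at x = 30 to 100 mm, y = -78 to +78. One groove along x, from x = 45 to 100, is cut in it, 16 mm wide, 14 deep, square-edged, its middle anywhere from y = -38 to +38. Find it by touch: the nib, dragged along y with the probe on the apron, drops in and catches on its side wall.
- console: White controller box fixed to the bench, 130 (x) x 150 (y) x 50 mm tall, origin at the centre of its underside. It carries the green key. More than 30 N on it or its key damages it.
- key_top (a point): Centre of the top face of the flat green square membrane key, 34 x 34 mm, 54 mm above the bench, on the controller's top. Pressed straight down.
- key (a joint): Travel of the green key in m: 0 at rest, grows as it is pressed, stop at 0.0016. It begins to move at 2 N and is fully down at about 6 N.
- bin_a: An open orange parts bin, 100 x 90 x 50 mm; a bystander, origin at the centre of its underside.
- bin_b: A second open orange parts bin, 100 x 90 x 50 mm; a bystander, origin at the centre of its underside.
- bottle: A small upright red bottle, 36 mm across, 95 mm tall; a bystander, origin at the centre of its underside.
- driver: A screwdriver with a green handle, 190 mm long, lying; a bystander, origin at the middle of its length, underneath.
- tub: A low yellow round tub, 68 mm across, 33 mm tall; a bystander, origin at the centre of its underside.
- servo: A black square motor standing on end, 88 x 88 mm, 138 mm tall; a bystander, origin at the centre of its underside.
Not all that is in view belongs to the job. There is more than one size of the probe; the one meant has the size given above. Of the things that look like the sleeve, take the one that is nearest to the robot's base at the start.

How it is judged:
On the way, in this order (a step that is already met when the one before it is completed fails the run):
1. the probe is fully out of the sleeve, set down on the bench and let go (horizontal distance between probe and sleeve above 0.12 m and height (world z) of probe below 0.045 m and angle between probe's own z axis and vertical below 0.15 rad and linear speed of probe below 0.02 m/s and contact force between probe and the fingers below 0.05 N), for 0.2 s.
2. the nib is in the drive's groove (z of nib in the frame of drive below 0.0245 m and x of nib in the frame of drive between 0.03 and 0.1 m and y of nib in the frame of drive between -0.078 and 0.078 m), for 0.3 s.
3. the green key is pressed down while the probe lies let go with its nib in the groove (all of step 2 and value of joint key above 0.001 m and contact force between probe and the fingers below 0.05 N), for 0.1 s.
At the end, for the whole second after the job is handed in: The nib stands in the drive's groove (its lower end at least 3.5 mm below the top of the track, inside the mouth), the probe lies level within 0.06 rad, at rest and let go, and the green key is up again (under 0.5 mm of travel) (all of step 2 and angle between probe's own z axis and vertical below 0.06 rad and linear speed of probe below 0.02 m/s and contact force between probe and the fingers below 0.05 N and value of joint key below 0.0005 m); the robot touches nothing.
It fails at once if more than 15 N on the nib (contact force between nib and anything else above 15 N).
It fails at once if more than 30 N on the controller or its key (contact force between console and anything else above 30 N).
It fails at once if a bystander is moved by more than 30 mm (distance of any of bin_a, bin_b, bottle, driver, tub, servo from where it was at the start of the episode above 0.03 m).
It also fails if it takes over 72 s, if anything falls off the work surface, if the arm or the gripper's body presses on something with over 40 N, if the wrist force passes 120 N, or if a joint passes its speed limit or range.

ROBOT

A 6-joint arm with a two-finger parallel gripper is mounted at the origin on the work surface. World frame = base frame: x ahead of the robot, y to its left, z up, the work surface at z = 0. Lengths are in m, angles in rad, forces in N, time in s.
With the tool pointing down it reaches from about 0.3 to 0.775 m from the base axis. Payload 14.6 kg.
Tool frame: the origin (TCP) lies on the centre line of the jaws, within the pads' length; the fingertips stand ctrl.tcp_to_tips ahead of it and the grasp point (between the pads) lies 2 mm behind it (ctrl.tcp_to_tips is the distance from the TCP to the fingertips, in m); z points along the fingers, y is the line along which they close (so a half turn about z gives the same grasp; the last joint's range is limited). The gripper opens to 94 mm and grips with 3 to 60 N. Pads are 16 mm wide; open, the fingers measure 119 mm over their backs; the gripper's body (75 mm by 177 mm) begins 78 mm behind the grasp point.
Start: joints at [-1.353, 0.3, 1.521, -0, 1.321, -0.067], TCP at [0.155, -0.528, 0.222] pointing down, gripper open.
Joint ranges: [-3.03, 3.03], [-0.79, 2.21], [0.23, 2.52], [-1.04, 4.18], [0, 3.07], [-2.55, 2.55]. Speed limits (rad/s): [2.22, 2.22, 2.57, 3.14, 3.14, 3.14].

INTERFACE

Orientations are given as [roll, pitch, yaw] about the fixed x, y, z axes, in that order (R = Rz(yaw) Ry(pitch) Rx(roll)).
In Python, from station import telemetry, viewer, hand_in, ctrl gives the robot as it stands.
- The arm moves only by the tool step_arm, never from a script. Its argument "plan" is a list of rows, each an object of numbers: "dx", "dy", "dz": the shift along the tool's x, y, z scaled (see below); "rx", "ry", "rz": the turn, a rotation vector about the tool's x, y, z scaled (see below); "claw": the closure, from 0 (fully open) to 1 (shut). In form: [{"dx": .., "dy": .., "dz": .., "rx": .., "ry": .., "rz": .., "claw": ..}, ...]. A call has 1 to 10 rows; each row shifts and turns the commanded pose from where the row before left it, along the tool's axes as they then stand; what a row does not reach is not made up. The controller multiplies each number of a shift by 0.1 m and each number of a turn by 90 degrees. A row lasts 1/10 s, in which the tool goes at most 50 mm and 8.59 degrees, less where a joint would pass 70% of its speed; a pose out of reach is approached as far as the arm can. A call with a number of a shift or a turn outside -1 to 1 is refused whole. A call with a gripper value outside its range is refused whole. The fingers move at their own pace and stop on an object; "grip_force" is the grip in N (left out, the last holds). Time passes only in rows, so rows that do not move let the fingers close. It gives the time, the measured TCP pose, the force, the opening and the grip force at its end, in the units of the state.
- telemetry.get_obs(): the state, without advancing time (a new reading comes with each control period).
- viewer.camera(name): name is "scene" or "top" or "wrist"; returns a dict with "img" (400x640x3 uint8, red, green, blue), "z_map" (400x640 float32, m along the optical axis (not along the pixel's ray), 0 where there is no reading), "fx", "fy", "cx", "cy" (pixels), "R" (3x3) and "t" (3): a world point X has camera coordinates R X + t; the wrist camera has in their place "tool_from_camera" (4x4, takes a point from camera to tool coordinates, whose origin is the TCP and whose axes are the flange's). Camera axes: x right, y down, z forward; pixel columns grow to the right and rows downward; lengths in m; the calibration is good to about 2 mm. A picture is of the moment at which its call begins: read the wrist's pose just before it.
- hand_in(): hands the job in; it is judged then, once.
Trained networks look in a picture, given as the dict that the camera call returned (one of the last four; its "shot" number tells which), for a name from the list of things; names that differ only in an ending like _2 or _b are one class to them, and where a whole thing is asked for, a point or a joint stands for the part that bears it (a point fixed in the world has none). Each returns a list of dicts, best first, with "score" (0 to 1); they miss things now and then, are a little off and sometimes report something else, mostly with a low value. They report only what shows in the picture. A call takes as long as a camera call. They do not tell look-alikes from the thing itself.
- viewer.recognise(target, picture): "rect" ([left, top, right, bottom] in pixels, round what is visible of it).
The state is a dict: "time_s": time; "qpos": joint angles; "joint_vel": joint speeds; "tau": joint torques, N m; "ee_pos": TCP position; "eef_rot": TCP orientation; "force": force on the tool from outside, world axes, zero at the start; "moment": the same for the moment, N m; "grip_width": finger opening in m; "grip_force": force on a finger pad.
Only numpy, scipy, OpenCV 4.12 (cv2) and the standard library are available. Lean on these libraries where they do the work, as an engineer would, in place of code of your own. Each camera call takes 0.05 s, during which the arm holds its last target. There are 200 camera calls.

## Working session

There is one attempt and no reset: what is moved stays moved. The work goes in short steps, Python scripts to look and compute and a tool call to move; the robot and the scene stay as the last step left them, time stands still between calls to the robot, and variables do not carry over. Pictures are saved under pics/ and viewed, at most 10 in all, crops included, and the job is handed in when it is done.

Besides the shell and the picture viewer there is one more tool, called after "Call:" in YAML: its name, and indented under it one key for each argument. step_arm: Moves the arm, as the interface text tells. Shifts and turns lie within -1 to 1; 1 stands for 0.1 m of shift or 90 degrees of turn. Its arguments: {"type":"object","properties":{"plan":{"type":"array"},"grip_force":{"type":"number"}},"required":["plan"]}

```bash
ls; mkdir -p pics
cat > h.py <<'E'
from station import telemetry, viewer, hand_in, ctrl
import numpy as np, cv2
def cloud(p):
    z=p["z_map"]; v,u=np.mgrid[:400,:640]
    C=np.stack([(u-p["cx"])/p["fx"]*z,(v-p["cy"])/p["fy"]*z,z],-1)
    return (C-np.array(p["t"]))@np.array(p["R"])
E
python3 - <<'E'
from h import *
o=telemetry.get_obs(); print({k:np.round(v,3).tolist() for k,v in o.items()}, ctrl.tcp_to_tips)
for n in("top","scene"):
    p=viewer.camera(n); cv2.imwrite(f"pics/{n}0.png",p["img"][:,:,::-1]); np.savez(f"{n}0.npz",W=cloud(p),img=p["img"],z=p["z_map"])
    for t in("probe","sleeve","drive","console","key_top"):
        print(n,t,[(np.round(d["rect"]).tolist(),round(d["score"],2)) for d in viewer.recognise(t,p)])
E
```

```text
pics
{'time_s': 0.0, 'qpos': [-1.353, 0.301, 1.522, 0.0, 1.321, -0.067], 'joint_vel': [-0.0, -0.001, 0.002, -0.001, 0.0, 0.001], 'tau': [-0.003, -53.181, -35.273, 0.071, 0.024, -0.0], 'ee_pos': [0.154, -0.528, 0.222], 'eef_rot': [-3.14, -0.0, 0.285], 'force': [0.563, 0.433, 1.264], 'moment': [0.021, 0.05, 0.029], 'grip_force': 0.0, 'grip_width': 0.094} 0.017
top probe [([185.0, 256.0, 250.0, 285.0], 0.64), ([244.0, 211.0, 262.0, 218.0], 0.44)]
top sleeve [([134.0, 232.0, 176.0, 248.0], 0.8), ([299.0, 135.0, 401.0, 200.0], 0.66), ([204.0, 203.0, 246.0, 223.0], 0.61)]
top drive [([303.0, 135.0, 400.0, 201.0], 0.71)]
top console [([231.0, 141.0, 274.0, 176.0], 0.66)]
top key_top [([389.0, 211.0, 443.0, 220.0], 0.39)]
scene probe [([341.0, 119.0, 387.0, 156.0], 0.76), ([366.0, 175.0, 389.0, 186.0], 0.66), ([160.0, 245.0, 230.0, 266.0], 0.29)]
scene sleeve [([410.0, 120.0, 451.0, 144.0], 0.74), ([374.0, 153.0, 418.0, 181.0], 0.65)]
scene drive [([255.0, 212.0, 390.0, 304.0], 0.55), ([114.0, 263.0, 166.0, 318.0], 0.5)]
scene console [([387.0, 188.0, 453.0, 239.0], 0.88)]
scene key_top [([411.0, 195.0, 420.0, 203.0], 0.56), ([254.0, 206.0, 388.0, 301.0], 0.47)]
```

Run:
```python
import cv2
a=cv2.imread("pics/top0.png")[100:310,110:460]; cv2.imwrite("pics/top0c.png",cv2.resize(a,None,fx=2.2,fy=2.2,interpolation=cv2.INTER_CUBIC))
```

```text
(no output)
```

View pics/top0c.png

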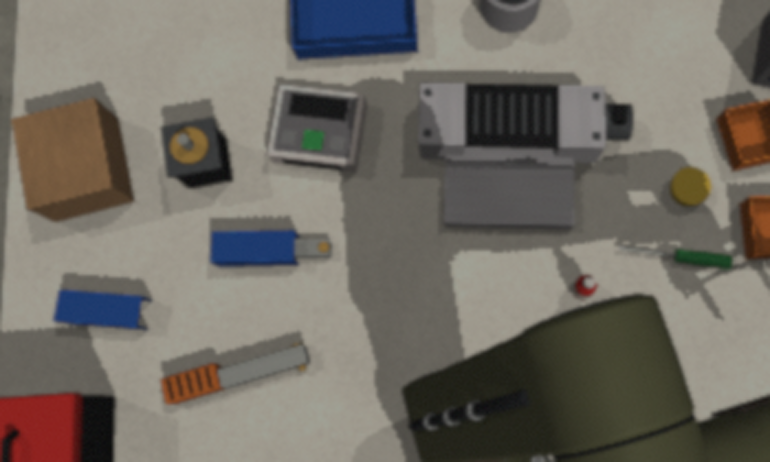

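View pics/scene0.png

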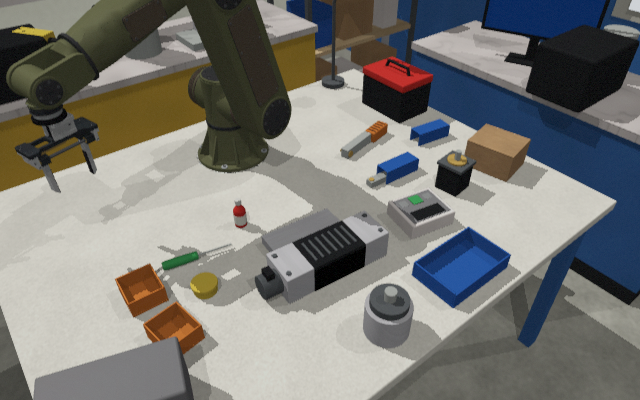

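The top view shows the sleeve holding the probe at crop (255,248) with its nose towards +u. There is an empty look-alike sleeve at (100,308) and a loose look-alike probe at (235,375). The drive is at (515,120) with its apron towards the robot, and the controller with the green key is at (312,140). Next I'll measure them.

Run:
```python
import numpy as np,cv2
d=np.load("top0.npz"); W=d["W"]; hsv=cv2.cvtColor(d["img"],cv2.COLOR_RGB2HSV)
def rep(n,m):
    P=W[m]; P=P[np.isfinite(P).all(1)]
    print(n,len(P),"med",np.round(np.median(P,0),3),"z",np.round(np.percentile(P[:,2],[5,50,95]),3))
    r=cv2.minAreaRect(P[:,:2].astype(np.float32)*1000); b=cv2.boxPoints(r); print("  rect",np.round(r[0],1),np.round(r[1],1),"corners",np.round(b).tolist())
H,S,V=[hsv[...,i].astype(int) for i in range(3)]
v,u=np.mgrid[:400,:640]
def box(a,b,c,e): 
    x0,y0,x1,y1=110+a/2.2,100+b/2.2,110+c/2.2,100+e/2.2
    return (u>x0)&(u<x1)&(v>y0)&(v<y1)
z=W[...,2]
blue=(H>100)&(H<130)&(S>120)
rep("sleeveA",box(200,215,305,280)&blue&(z>.043))
rep("sleeveB",box(40,280,160,335)&blue&(z>.043))
rep("nose",box(296,225,345,265)&(z>.015)&(z<.035))
rep("loose",box(150,330,320,410)&(z>.012)&(z<.05))
rep("console",box(255,70,375,175)&(z>.042)&(z<.062))
g=(H>45)&(H<80)&(S>100)
rep("key",box(290,120,335,160)&g)
rep("apron",box(435,150,590,235)&(z>.024)&(z<.036))
rep("drvtop",box(400,70,612,165)&(z>.08)&(z<.094))
rep("cover",box(400,70,612,165)&(z>.08)&(z<.094)&(V<60))
rep("servo",box(150,90,240,190)&(z>.1))
rep("bottle",box(570,265,605,300)&(z>.04))
for n,b in(("tub",(665,160,720,210)),("driver",(610,230,750,275))): rep(n,box(*b)&(z>.008)&(z<.04))
```

```text
sleeveA 513 med [0.452 0.36  0.051] z [0.046 0.051 0.055]
  rect [356.7 217.2] [480.9 106.8] corners [[178.0, 48.0], [267.0, -12.0], [535.0, 387.0], [447.0, 446.0]]
sleeveB 521 med [0.367 0.612 0.051] z [0.046 0.051 0.055]
  rect [296.7 358.2] [662.   61.8] corners [[178.0, 48.0], [237.0, 31.0], [415.0, 669.0], [356.0, 685.0]]
nose 120 med [0.448 0.266 0.025] z [0.02  0.025 0.03 ]
  rect [452.7 266.3] [53.6 35.3] corners [[434.0, 240.0], [469.0, 239.0], [472.0, 292.0], [436.0, 294.0]]
loose 752 med [0.249 0.413 0.04 ] z [0.026 0.04  0.046]
  rect [251.3 397.5] [ 47.  234.2] corners [[207.0, 508.0], [250.0, 278.0], [296.0, 287.0], [253.0, 517.0]]
console 1315 med [0.655 0.251 0.052] z [0.047 0.052 0.057]
  rect [657.7 251.9] [151.8 131.3] corners [[579.0, 189.0], [708.0, 165.0], [736.0, 314.0], [607.0, 338.0]]
key 72 med [0.629 0.256 0.056] z [0.05  0.056 0.059]
  rect [629.7 255.7] [31.  33.2] corners [[613.0, 241.0], [646.0, 240.0], [647.0, 271.0], [613.0, 272.0]]
apron 1872 med [ 0.527 -0.071  0.031] z [0.026 0.031 0.035]
  rect [528.1 -77.7] [264.6 129.6] corners [[453.0, -204.0],
[... 357 characters left out ...]
06.0, 57.0], [596.0, 67.0]]
servo 541 med [0.61  0.445 0.105] z [0.101 0.105 0.136]
  rect [402.7 289.1] [650.  112.8] corners [[110.0, 137.0], [178.0, 48.0], [696.0, 441.0], [627.0, 531.0]]
bottle 89 med [ 0.346 -0.173  0.068] z [0.046 0.068 0.099]
  rect [262.6 -76.7] [ 35.1 298.8] corners [[151.0, 25.0], [347.0, -201.0], [374.0, -178.0], [178.0, 48.0]]
tub 271 med [ 0.509 -0.376  0.034] z [0.017 0.034 0.038]
  rect [ 510.2 -383.6] [66.  77.4] corners [[477.0, -345.0], [478.0, -423.0], [544.0, -422.0], [543.0, -345.0]]
driver 272 med [ 0.39  -0.382  0.022] z [0.009 0.022 0.029]
  rect [ 396.1 -357.8] [ 63.  217.7] corners [[362.0, -250.0], [367.0, -467.0], [430.0, -466.0], [425.0, -248.0]]
```

Call:
step_arm:
  plan:
    - {"dx": 0.34, "dy": -0.29, "dz": -0.1, "claw": 0}
    - {"dx": 0.34, "dy": -0.29, "dz": -0.1, "claw": 0}
    - {"dx": 0.34, "dy": -0.29, "dz": -0.1, "claw": 0}
    - {"dx": 0.34, "dy": -0.29, "dz": -0.1, "claw": 0}
    - {"dx": 0.34, "dy": -0.29, "dz": -0.1, "claw": 0}
    - {"dx": 0.34, "dy": -0.29, "dz": -0.1, "claw": 0}
    - {"dx": 0.34, "dy": -0.29, "dz": -0.1, "claw": 0}
    - {"dx": 0.34, "dy": -0.29, "dz": -0.1, "claw": 0}
    - {"dx": 0.34, "dy": -0.29, "dz": -0.1, "claw": 0}
    - {"dx": 0.34, "dy": -0.29, "dz": -0.1, "claw": 0}

```text
$.plan[0]: bad value
```

Call:
step_arm:
  plan:
    - {"dx": 0.34, "dy": -0.29}
    - {"dx": 0.34, "dy": -0.29}
    - {"rz": -0.09}
    - {"rz": -0.09}
    - {"rz": -0.09}
    - {"rz": -0.09}
    - {"rz": -0.09}
    - {"rz": -0.09}
    - {"rz": -0.09}
    - {"rz": -0.09}

```text
$.plan[0]: bad value
```

```bash
cat >> h.py <<'E'
from scipy.spatial.transform import Rotation as Ro
def wrist(name):
    o=telemetry.get_obs(); p=viewer.camera("wrist")
    z=p["z_map"]; v,u=np.mgrid[:400,:640]
    C=np.stack([(u-p["cx"])/p["fx"]*z,(v-p["cy"])/p["fy"]*z,z],-1)
    T=np.array(p["tool_from_camera"]); X=C@T[:3,:3].T+T[:3,3]
    W=X@Ro.from_euler("xyz",o["eef_rot"]).as_matrix().T+np.array(o["ee_pos"])
    W[z<=0]=np.nan
    cv2.imwrite(f"pics/{name}.png",p["img"][:,:,::-1]); np.savez(name+".npz",W=W,img=p["img"])
    return o,p,W
E
python3 - <<'E'
from h import *
o,p,W=wrist("w1"); print(np.round(o["ee_pos"],4),np.round(o["eef_rot"],4),o["time_s"]); print(np.round(p["tool_from_camera"],3),p["fx"],p["cx"],p["cy"])
E
```

```text
[ 0.1545 -0.5278  0.2224] [-3.1415 -0.      0.2848] 0.6
[[ 0.001 -0.974 -0.228  0.065]
 [ 1.     0.001  0.001  0.   ]
 [-0.001 -0.228  0.974 -0.163]
 [ 0.     0.     0.     1.   ]] 287.93335841382174 316.2472864107118 197.73274528254913
```

View pics/w1.png

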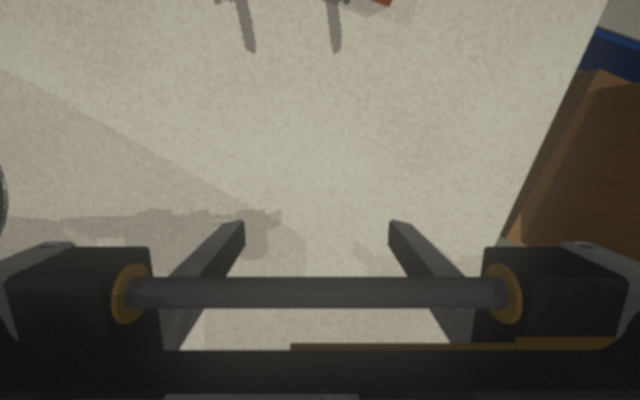

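The wrist view shows bare bench ahead and the gripper in the lower half. The moves were refused because rows apparently need every key.

Call:
step_arm:
  plan:
    - {"dx": 0.34, "dy": -0.29, "dz": -0.1, "rx": 0, "ry": 0, "rz": 0, "claw": 0}
    - {"dx": 0.34, "dy": -0.29, "dz": -0.1, "rx": 0, "ry": 0, "rz": 0, "claw": 0}
    - {"dx": 0.34, "dy": -0.29, "dz": -0.1, "rx": 0, "ry": 0, "rz": 0, "claw": 0}
    - {"dx": 0.34, "dy": -0.29, "dz": -0.1, "rx": 0, "ry": 0, "rz": 0, "claw": 0}
    - {"dx": 0.34, "dy": -0.29, "dz": -0.1, "rx": 0, "ry": 0, "rz": 0, "claw": 0}
    - {"dx": 0.34, "dy": -0.29, "dz": -0.1, "rx": 0, "ry": 0, "rz": 0, "claw": 0}
    - {"dx": 0.34, "dy": -0.29, "dz": -0.1, "rx": 0, "ry": 0, "rz": 0, "claw": 0}
    - {"dx": 0.34, "dy": -0.29, "dz": -0.1, "rx": 0, "ry": 0, "rz": 0, "claw": 0}
    - {"dx": 0.34, "dy": -0.29, "dz": -0.1, "rx": 0, "ry": 0, "rz": 0, "claw": 0}
    - {"dx": 0.34, "dy": -0.29, "dz": -0.1, "rx": 0, "ry": 0, "rz": 0, "claw": 0}

```text
time_s: 1.65
ee_pos: [0.3999, -0.1522, 0.3232]
eef_rot: [3.141, -0.001, 0.285]
force: [0.5, -0.2, -0.1]
grip_width: 0.0939
grip_force: 0.0
```

Call:
step_arm:
  plan:
    - {"dx": 0.25, "dy": -0.29, "dz": 0, "rx": 0, "ry": 0, "rz": 0, "claw": 0}
    - {"dx": 0.25, "dy": -0.29, "dz": 0, "rx": 0, "ry": 0, "rz": 0.09, "claw": 0}
    - {"dx": 0, "dy": 0, "dz": 0, "rx": 0, "ry": 0, "rz": 0.09, "claw": 0}
    - {"dx": 0, "dy": 0, "dz": 0, "rx": 0, "ry": 0, "rz": 0, "claw": 0}
    - {"dx": 0, "dy": 0, "dz": 0, "rx": 0, "ry": 0, "rz": 0, "claw": 0}

```text
time_s: 2.15
ee_pos: [0.4303, -0.086, 0.3225]
eef_rot: [3.142, -0.0, 0.012]
force: [-1.1, 0.9, -0.4]
grip_width: 0.0939
grip_force: 0.0
```

Run:
```python
from h import *
o,p,W=wrist("w2"); print(np.round(o["ee_pos"],4),np.round(o["eef_rot"],4),o["time_s"])
```

```text
[ 0.4303 -0.086   0.3225] [ 3.1415e+00 -1.0000e-04  1.1700e-02] 2.15
```

View pics/w2.png

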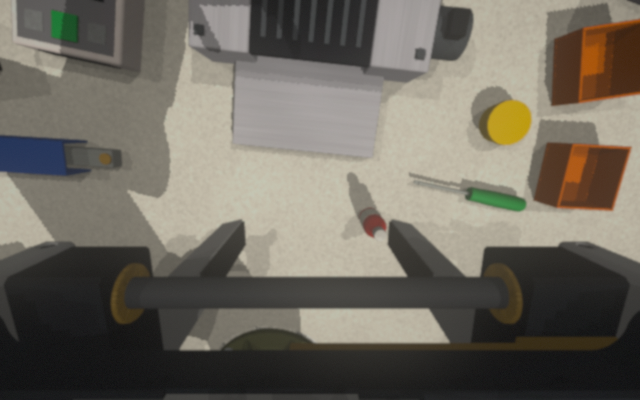

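The wrist view shows the apron with front corners at about (233,144) and (373,157), the cover front edge from (250,55) to (365,66), the key at (64,27) and the probe nose ending at (120,158).

Run:
```python
import numpy as np,cv2
d=np.load("w2.npz"); W=d["W"]; img=d["img"]; hsv=cv2.cvtColor(img,cv2.COLOR_RGB2HSV).astype(int); H,S,V=hsv[...,0],hsv[...,1],hsv[...,2]
v,u=np.mgrid[:400,:640]; z=W[...,2]
def rep(n,m):
    m=cv2.morphologyEx(m.astype(np.uint8),cv2.MORPH_OPEN,np.ones((3,3)))>0
    P=W[m]; r=cv2.minAreaRect((P[:,:2]*1000).astype(np.float32)); print(n,len(P),np.round(P.mean(0),4),"rect",np.round(r[0],1),np.round(r[1],1),np.round(r[2],1)); return P
box=lambda a,b,c,e:(u>a)&(v>b)&(u<c)&(v<e)
P=rep("apron",box(225,50,392,165)&(abs(z-.03)<.006)); 
r=cv2.minAreaRect((P[:,:2]*1000).astype(np.float32));print(np.round(cv2.boxPoints(r)).tolist())
# cover front edge: black pixels by z
P=rep("cover",box(235,0,380,75)&(z>.080)&(V<75))
c=np.cos;th=-.0875; ex=np.array([np.cos(th),np.sin(th)]);ey=np.array([-ex[1],ex[0]])
print("cover front, along ex",np.percentile(P[:,:2]@ex,[0,1,3]),"ey",np.percentile(P[:,:2]@ey,[1,99]))
B=rep("blocks",box(185,0,450,85)&(z>.08));print("block front",np.percentile(B[:,:2]@ex,[.5,1,3]),"ey",np.percentile(B[:,:2]@ey,[.5,99.5]))
A=W[box(225,50,392,165)&(abs(z-.03)<.006)];print("apron ex",np.percentile(A[:,:2]@ex,[.5,1,99]),"ey",np.percentile(A[:,:2]@ey,[1,99]))
rep("key",box(45,5,85,48)&(H>45)&(H<80)&(S>110))
rep("console",box(0,0,150,75)&(z>.043)&(z<.062))
N=rep("nose",box(60,138,126,175)&(abs(z-.024)<.006))
rep("dot",box(95,150,113,168)&(S>90)&(H<30)&(V>90))
rep("sleeve",box(0,130,95,180)&(H>100)&(S>110)&(z>.044))
# nose direction
n=N[:,:2]-N[:,:2].mean(0); print(np.linalg.svd(n,full_matrices=False)[2][0], np.percentile(N[:,1],[0.5,99.5]))
```

```text
apron 12704 [ 0.5309 -0.0702  0.031 ] rect [529.9 -70.7] [220.5 130.1] 84.9
[[455.0, -175.0], [585.0, -186.0], [605.0, 33.0], [475.0, 45.0]]
cover 7195 [ 0.6175 -0.0806  0.0875] rect [617.9 -78.7] [155.8  73.5] 87.4
cover front, along ex [0.58844452 0.58899947 0.58992204] ey [-0.09963768  0.05099922]
blocks 14646 [ 0.6172 -0.0905  0.0872] rect [623.4 -89.7] [328.1  81.8] 85.3
block front [0.58887934 0.58903143 0.58998101] ey [-0.17796047  0.12715414]
apron ex [0.46991391 0.47064105 0.59722167] ey [-0.1316816   0.08319879]
key 671 [nan nan nan] rect [628.6 256. ] [34.3 33.1] 78.5
console 6143 [0.6271 0.2471 0.0514] rect [635.5 254.6] [151.3  83.5] 79.3
nose 899 [0.4506 0.2742 0.0246] rect [446.  276.1] [77.4 50.2] 74.6
dot 94 [0.4483 0.2482 0.0276] rect [448.2 248.6] [14.3 18.9] 0.9
sleeve 2091 [0.4539 0.3396 0.0505] rect [453.6 341. ] [99.3 50.6] 87.1
[-0.04878157 -0.99880947] [0.23741093 0.31195813]
```

Call:
step_arm:
  plan:
    - {"dx": 0.03, "dy": -0.44, "dz": 0, "rx": 0, "ry": 0, "rz": 0, "claw": 0}
    - {"dx": 0.03, "dy": -0.44, "dz": 0, "rx": 0, "ry": 0, "rz": 0, "claw": 0}
    - {"dx": 0.03, "dy": -0.44, "dz": 0, "rx": 0, "ry": 0, "rz": 0, "claw": 0}
    - {"dx": 0.03, "dy": -0.44, "dz": 0, "rx": 0, "ry": 0, "rz": 0, "claw": 0}
    - {"dx": 0.03, "dy": -0.44, "dz": 0, "rx": 0, "ry": 0, "rz": 0, "claw": 0}
    - {"dx": 0.03, "dy": -0.44, "dz": 0, "rx": 0, "ry": 0, "rz": 0, "claw": 0}
    - {"dx": 0.03, "dy": -0.44, "dz": 0, "rx": 0, "ry": 0, "rz": 0, "claw": 0}
    - {"dx": 0.03, "dy": -0.44, "dz": 0, "rx": 0, "ry": 0, "rz": 0, "claw": 0}
    - {"dx": 0, "dy": 0, "dz": 0, "rx": 0, "ry": 0, "rz": -0.087, "claw": 0}
    - {"dx": 0, "dy": 0, "dz": 0, "rx": 0, "ry": 0, "rz": -0.087, "claw": 0}

```text
time_s: 3.2
ee_pos: [0.4519, 0.2668, 0.322]
eef_rot: [3.141, 0.001, 0.29]
force: [0.2, -0.3, -0.1]
grip_width: 0.0943
grip_force: 0.0
```

Call:
step_arm:
  plan:
    - {"dx": 0, "dy": 0, "dz": 0.2, "rx": 0, "ry": 0, "rz": -0.087, "claw": 0}
    - {"dx": 0, "dy": 0, "dz": 0.2, "rx": 0, "ry": 0, "rz": -0.087, "claw": 0}
    - {"dx": 0, "dy": 0, "dz": 0.2, "rx": 0, "ry": 0, "rz": -0.087, "claw": 0}
    - {"dx": 0, "dy": 0, "dz": 0.2, "rx": 0, "ry": 0, "rz": -0.087, "claw": 0}
    - {"dx": 0, "dy": 0, "dz": 0.2, "rx": 0, "ry": 0, "rz": -0.087, "claw": 0}
    - {"dx": 0, "dy": 0, "dz": 0.2, "rx": 0, "ry": 0, "rz": -0.087, "claw": 0}
    - {"dx": 0, "dy": 0, "dz": 0.2, "rx": 0, "ry": 0, "rz": -0.087, "claw": 0}
    - {"dx": 0, "dy": 0, "dz": 0.2, "rx": 0, "ry": 0, "rz": -0.087, "claw": 0}
    - {"dx": 0, "dy": 0, "dz": 0.2, "rx": 0, "ry": 0, "rz": -0.087, "claw": 0}
    - {"dx": 0, "dy": 0, "dz": 0, "rx": 0, "ry": 0, "rz": 0, "claw": 0}

```text
time_s: 4.2
ee_pos: [0.4511, 0.2653, 0.1403]
eef_rot: [-3.138, 0.002, 1.515]
force: [-0.8, -0.9, 0.1]
grip_width: 0.094
grip_force: 0.0
```

Run:
```python
from h import *
o,p,W=wrist("w3"); print(np.round(o["ee_pos"],4),np.round(o["eef_rot"],4),o["time_s"])
```

```text
[0.4511 0.2653 0.1403] [-3.1381e+00  2.0000e-03  1.5145e+00] 4.2
```

View pics/w3.png

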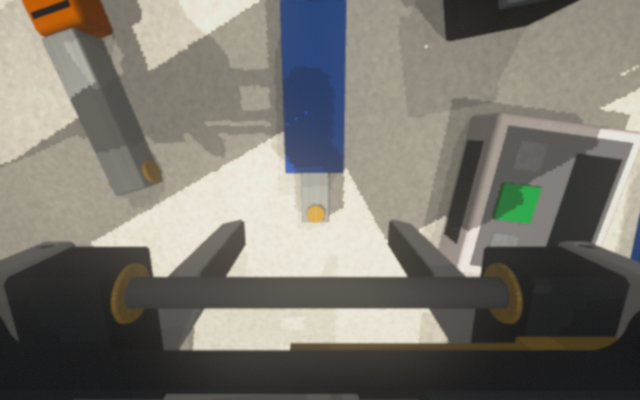

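The view shows the nose centred between the fingers at (315,190), with its brass dot at (315,213). I'll descend and grip.

Call:
step_arm:
  plan:
    - {"dx": 0, "dy": 0, "dz": 0.29, "rx": 0, "ry": 0, "rz": 0, "claw": 0}
    - {"dx": 0, "dy": 0, "dz": 0.29, "rx": 0, "ry": 0, "rz": 0, "claw": 0}
    - {"dx": 0, "dy": 0, "dz": 0.29, "rx": 0, "ry": 0, "rz": 0, "claw": 0}
    - {"dx": 0, "dy": 0, "dz": 0.28, "rx": 0, "ry": 0, "rz": 0, "claw": 0}
    - {"dx": 0, "dy": 0, "dz": 0, "rx": 0, "ry": 0, "rz": 0, "claw": 1}
    - {"dx": 0, "dy": 0, "dz": 0, "rx": 0, "ry": 0, "rz": 0, "claw": 1}
    - {"dx": 0, "dy": 0, "dz": 0, "rx": 0, "ry": 0, "rz": 0, "claw": 1}
    - {"dx": 0, "dy": 0, "dz": 0, "rx": 0, "ry": 0, "rz": 0, "claw": 1}
    - {"dx": 0, "dy": 0, "dz": 0, "rx": 0, "ry": 0, "rz": 0, "claw": 1}
    - {"dx": 0, "dy": 0, "dz": 0, "rx": 0, "ry": 0, "rz": 0, "claw": 1}
  grip_force: 25

```text
time_s: 5.25
ee_pos: [0.4519, 0.2666, 0.028]
eef_rot: [3.141, -0.0, 1.511]
force: [-0.8, -0.6, 0.7]
grip_width: 0.0493
grip_force: 0.0
```

Call:
step_arm:
  plan:
    - {"dx": 0, "dy": 0, "dz": 0.05, "rx": 0, "ry": 0, "rz": 0, "claw": 1}
    - {"dx": 0, "dy": 0, "dz": 0, "rx": 0, "ry": 0, "rz": 0, "claw": 1}
    - {"dx": 0, "dy": 0, "dz": 0, "rx": 0, "ry": 0, "rz": 0, "claw": 1}
    - {"dx": 0, "dy": 0, "dz": 0, "rx": 0, "ry": 0, "rz": 0, "claw": 1}
    - {"dx": 0, "dy": 0, "dz": 0, "rx": 0, "ry": 0, "rz": 0, "claw": 1}
    - {"dx": 0, "dy": 0, "dz": 0, "rx": 0, "ry": 0, "rz": 0, "claw": 1}

```text
time_s: 5.85
ee_pos: [0.4516, 0.2664, 0.0224]
eef_rot: [-3.141, 0.0, 1.511]
force: [-0.5, -1.1, -1.5]
grip_width: 0.028
grip_force: 25.0
```

Call:
step_arm:
  plan:
    - {"dx": -0.17, "dy": 0, "dz": 0, "rx": 0, "ry": 0, "rz": 0, "claw": 1}
    - {"dx": -0.17, "dy": 0, "dz": 0, "rx": 0, "ry": 0, "rz": 0, "claw": 1}
    - {"dx": -0.17, "dy": 0, "dz": 0, "rx": 0, "ry": 0, "rz": 0, "claw": 1}
    - {"dx": -0.17, "dy": 0, "dz": 0, "rx": 0, "ry": 0, "rz": 0, "claw": 1}
    - {"dx": -0.17, "dy": 0, "dz": 0, "rx": 0, "ry": 0, "rz": 0, "claw": 1}
    - {"dx": -0.17, "dy": 0, "dz": 0, "rx": 0, "ry": 0, "rz": 0, "claw": 1}
    - {"dx": -0.17, "dy": 0, "dz": 0, "rx": 0, "ry": 0, "rz": 0, "claw": 1}
    - {"dx": -0.17, "dy": 0, "dz": 0, "rx": 0, "ry": 0, "rz": 0, "claw": 1}
    - {"dx": -0.17, "dy": 0, "dz": 0, "rx": 0, "ry": 0, "rz": 0, "claw": 1}
    - {"dx": -0.17, "dy": 0, "dz": 0, "rx": 0, "ry": 0, "rz": 0, "claw": 1}

```text
time_s: 6.85
ee_pos: [0.4412, 0.0951, 0.0225]
eef_rot: [3.141, -0.0, 1.51]
force: [0.2, 1.0, -1.7]
grip_width: 0.0278
grip_force: 24.9
```

Call:
step_arm:
  plan:
    - {"dx": 0, "dy": 0, "dz": 0, "rx": 0, "ry": 0, "rz": 0, "claw": 0}
    - {"dx": 0, "dy": 0, "dz": 0, "rx": 0, "ry": 0, "rz": 0, "claw": 0}
    - {"dx": 0, "dy": 0, "dz": 0, "rx": 0, "ry": 0, "rz": 0, "claw": 0}
    - {"dx": 0, "dy": 0, "dz": -0.06, "rx": 0, "ry": 0, "rz": 0, "claw": 0}
    - {"dx": 0, "dy": 0, "dz": 0, "rx": 0, "ry": 0, "rz": 0, "claw": 0}
    - {"dx": 0.2, "dy": 0, "dz": 0, "rx": 0, "ry": 0, "rz": 0, "claw": 0.3}
    - {"dx": 0.2, "dy": 0, "dz": 0, "rx": 0, "ry": 0, "rz": 0, "claw": 0.3}
    - {"dx": 0.2, "dy": 0, "dz": 0, "rx": 0, "ry": 0, "rz": 0, "claw": 0.3}
    - {"dx": 0.2, "dy": 0, "dz": 0, "rx": 0, "ry": 0, "rz": 0, "claw": 0.3}
    - {"dx": 0.17, "dy": 0, "dz": 0, "rx": 0, "ry": 0, "rz": 0, "claw": 0.3}

```text
time_s: 7.85
ee_pos: [0.4474, 0.1949, 0.0286]
eef_rot: [3.141, -0.0, 1.512]
force: [0.2, -0.0, 1.0]
grip_width: 0.0659
grip_force: 0.0
```

Run:
```python
from h import *
p=viewer.camera("scene"); a=p["img"][110:310,220:480,::-1]; cv2.imwrite("pics/s1.png",cv2.resize(a,None,fx=3,fy=3,interpolation=cv2.INTER_CUBIC)); print(telemetry.get_obs()["ee_pos"])
```

```text
[0.44753477 0.19648025 0.02871204]
```

View pics/s1.png

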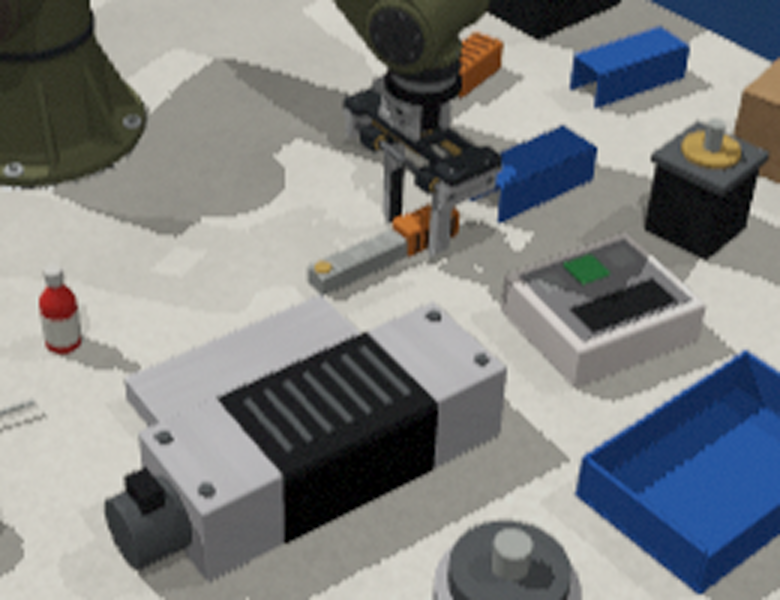

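The probe lies clear of the sleeve, nose towards the camera's left. The fingers straddle the orange handle at about (425,225).

Call:
step_arm:
  plan:
    - {"dx": 0, "dy": 0, "dz": 0, "rx": 0, "ry": 0, "rz": 0, "claw": 1}
    - {"dx": 0, "dy": 0, "dz": 0, "rx": 0, "ry": 0, "rz": 0, "claw": 1}
    - {"dx": 0, "dy": 0, "dz": 0, "rx": 0, "ry": 0, "rz": 0, "claw": 1}
    - {"dx": 0, "dy": 0, "dz": 0, "rx": 0, "ry": 0, "rz": 0, "claw": 1}
    - {"dx": 0, "dy": 0, "dz": 0, "rx": 0, "ry": 0, "rz": 0, "claw": 1}
    - {"dx": 0, "dy": 0, "dz": 0, "rx": 0, "ry": 0, "rz": 0, "claw": 1}
    - {"dx": 0, "dy": 0, "dz": 0, "rx": 0, "ry": 0, "rz": 0, "claw": 1}
  grip_force: 55

```text
time_s: 8.6
ee_pos: [0.4474, 0.1933, 0.0285]
eef_rot: [-3.142, 0.0, 1.511]
force: [-1.3, -2.4, 0.8]
grip_width: 0.0318
grip_force: 55.0
```

Call:
step_arm:
  plan:
    - {"dx": 0, "dy": 0, "dz": -0.2, "rx": 0, "ry": 0, "rz": 0, "claw": 1}
    - {"dx": 0, "dy": 0, "dz": -0.3, "rx": 0, "ry": 0, "rz": 0, "claw": 1}
    - {"dx": 0, "dy": 0, "dz": -0.3, "rx": 0, "ry": 0, "rz": 0, "claw": 1}
    - {"dx": 0, "dy": 0, "dz": -0.3, "rx": 0, "ry": 0, "rz": 0, "claw": 1}
    - {"dx": 0, "dy": 0, "dz": 0, "rx": 0, "ry": 0, "rz": -0.089, "claw": 1}
    - {"dx": 0, "dy": 0, "dz": 0, "rx": 0, "ry": 0, "rz": -0.089, "claw": 1}
    - {"dx": 0, "dy": 0, "dz": 0, "rx": 0, "ry": 0, "rz": -0.089, "claw": 1}
    - {"dx": 0, "dy": 0, "dz": 0, "rx": 0, "ry": 0, "rz": -0.089, "claw": 1}
    - {"dx": 0, "dy": 0, "dz": 0, "rx": 0, "ry": 0, "rz": -0.089, "claw": 1}
    - {"dx": 0, "dy": 0, "dz": 0, "rx": 0, "ry": 0, "rz": -0.089, "claw": 1}

```text
time_s: 9.6
ee_pos: [0.447, 0.1936, 0.138]
eef_rot: [-3.141, -0.001, 2.356]
force: [0.1, 0.0, -3.5]
grip_width: 0.0318
grip_force: 55.0
```

Call:
step_arm:
  plan:
    - {"dx": 0, "dy": 0, "dz": 0, "rx": 0, "ry": 0, "rz": -0.089, "claw": 1}
    - {"dx": 0, "dy": 0, "dz": 0, "rx": 0, "ry": 0, "rz": -0.089, "claw": 1}
    - {"dx": 0, "dy": 0, "dz": 0, "rx": 0, "ry": 0, "rz": -0.089, "claw": 1}
    - {"dx": 0, "dy": 0, "dz": 0, "rx": 0, "ry": 0, "rz": -0.089, "claw": 1}
    - {"dx": 0, "dy": 0, "dz": 0, "rx": 0, "ry": 0, "rz": -0.089, "claw": 1}
    - {"dx": 0, "dy": 0, "dz": 0, "rx": 0, "ry": 0, "rz": 0, "claw": 1}
    - {"dx": 0, "dy": 0, "dz": 0, "rx": 0, "ry": 0, "rz": 0, "claw": 1}

```text
time_s: 10.3
ee_pos: [0.4472, 0.1935, 0.1381]
eef_rot: [-3.141, -0.001, 3.045]
force: [0.7, 0.0, -4.1]
grip_width: 0.0314
grip_force: 55.0
```

Call:
step_arm:
  plan:
    - {"dx": -0.047, "dy": -0.41, "dz": 0, "rx": 0, "ry": 0, "rz": -0.006, "claw": 1}
    - {"dx": -0.047, "dy": -0.41, "dz": 0, "rx": 0, "ry": 0, "rz": 0, "claw": 1}
    - {"dx": -0.047, "dy": -0.41, "dz": 0, "rx": 0, "ry": 0, "rz": 0, "claw": 1}
    - {"dx": -0.047, "dy": -0.41, "dz": 0, "rx": 0, "ry": 0, "rz": 0, "claw": 1}
    - {"dx": -0.047, "dy": -0.41, "dz": 0, "rx": 0, "ry": 0, "rz": 0, "claw": 1}
    - {"dx": 0, "dy": 0, "dz": 0, "rx": 0, "ry": 0, "rz": 0, "claw": 1}
    - {"dx": 0, "dy": 0, "dz": 0, "rx": 0, "ry": 0, "rz": 0, "claw": 1}

```text
time_s: 11.0
ee_pos: [0.4532, -0.0132, 0.1383]
eef_rot: [3.141, -0.0, 3.053]
force: [-0.3, -0.6, -4.8]
grip_width: 0.0313
grip_force: 55.0
```

Run:
```python
from h import *
o=telemetry.get_obs(); print(np.round(o["ee_pos"],4),np.round(o["eef_rot"],4),o["time_s"])
p=viewer.camera("scene"); a=p["img"][110:310,220:480,::-1]; cv2.imwrite("pics/s2.png",cv2.resize(a,None,fx=3,fy=3,interpolation=cv2.INTER_CUBIC))
W=cloud(p); O=np.array([.5848,-.0760]); th=-.0877; ex=np.array([np.cos(th),np.sin(th)]);ey=np.array([-ex[1],ex[0]])
d=W[...,:2]-O; X=d@ex;Y=d@ey;Z=W[...,2]
t=np.array(o["ee_pos"][:2])-O; print("tcp drive",t@ex,t@ey)
m=(abs(Y-t@ey)<.02)&(X>t@ex+.025)&(X<t@ex+.15)&(Z>.10)&(Z<.16)
xs=X[m]-t@ex
for a in np.arange(.03,.15,.01):
    k=m&(abs(X-t@ex-a)<.005)
    if k.sum(): print(round(a,3),k.sum(),np.round(np.percentile(Z[k],[10,50,95]),4),np.round(np.percentile(Y[k],[5,95]),4))
print("tip",np.percentile(xs,99.5))
```

```text
[ 0.4532 -0.0132  0.1383] [ 3.1414e+00 -3.0000e-04  3.0533e+00] 11.0
tcp drive -0.13655815300981977 0.05104559871323221
0.03 35 [0.1176 0.1334 0.1358] [0.0356 0.0618]
0.04 29 [0.1225 0.1339 0.1362] [0.0355 0.0587]
0.05 38 [0.1191 0.1333 0.1361] [0.0347 0.0614]
0.06 35 [0.1157 0.1328 0.1341] [0.0347 0.0609]
0.07 37 [0.1213 0.1331 0.1357] [0.0346 0.0593]
0.08 35 [0.1176 0.1325 0.1356] [0.0355 0.0601]
0.09 35 [0.1171 0.1329 0.1365] [0.0349 0.0617]
0.1 38 [0.1166 0.1327 0.1364] [0.0355 0.0603]
0.11 34 [0.1204 0.1335 0.1373] [0.0357 0.0564]
0.12 43 [0.1132 0.1324 0.1385] [0.0348 0.0622]
0.13 58 [0.1142 0.1249 0.1361] [0.0353 0.0605]
tip 0.12892115702310356
```

View pics/s2.png

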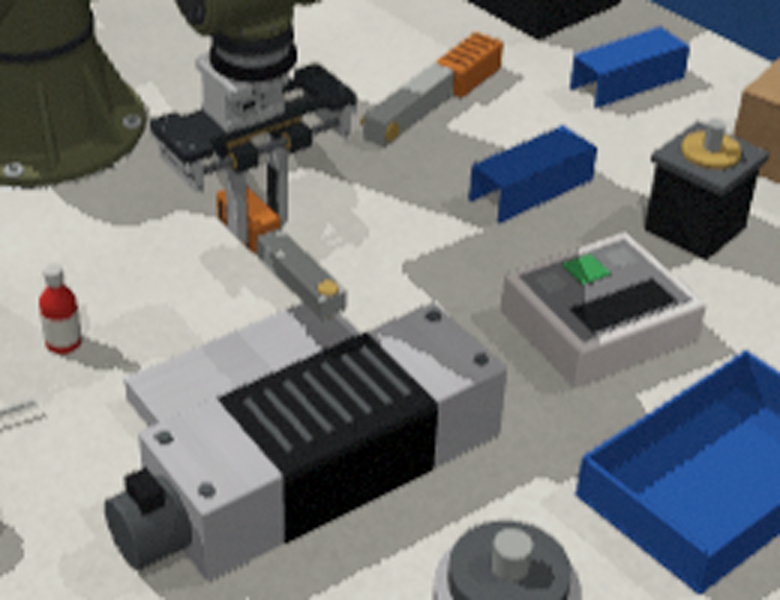

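The scene view shows the probe held level, nose pointing into the mouth and about 0.1 m up. I'll lower it and go in.

Call:
step_arm:
  plan:
    - {"dx": 0.1, "dy": 0.03, "dz": 0, "rx": 0, "ry": 0, "rz": 0, "claw": 1}
    - {"dx": 0, "dy": 0, "dz": 0.22, "rx": 0, "ry": 0, "rz": 0, "claw": 1}
    - {"dx": 0, "dy": 0, "dz": 0.22, "rx": 0, "ry": 0, "rz": 0, "claw": 1}
    - {"dx": 0, "dy": 0, "dz": 0.22, "rx": 0, "ry": 0, "rz": 0, "claw": 1}
    - {"dx": 0, "dy": 0, "dz": 0, "rx": 0, "ry": 0, "rz": 0, "claw": 1}
    - {"dx": 0, "dy": 0, "dz": 0, "rx": 0, "ry": 0, "rz": 0, "claw": 1}

```text
time_s: 11.65
ee_pos: [0.4434, -0.008, 0.073]
eef_rot: [3.142, -0.0, 3.059]
force: [-0.1, -0.2, -3.3]
grip_width: 0.0316
grip_force: 55.0
```

Call:
step_arm:
  plan:
    - {"dx": -0.12, "dy": 0, "dz": 0, "rx": 0, "ry": 0, "rz": 0, "claw": 1}
    - {"dx": -0.12, "dy": 0, "dz": 0, "rx": 0, "ry": 0, "rz": 0, "claw": 1}
    - {"dx": -0.12, "dy": 0, "dz": 0, "rx": 0, "ry": 0, "rz": 0, "claw": 1}
    - {"dx": -0.12, "dy": 0, "dz": 0, "rx": 0, "ry": 0, "rz": 0, "claw": 1}
    - {"dx": -0.12, "dy": 0, "dz": 0, "rx": 0, "ry": 0, "rz": 0, "claw": 1}
    - {"dx": -0.12, "dy": 0, "dz": 0, "rx": 0, "ry": 0, "rz": 0, "claw": 1}
    - {"dx": -0.12, "dy": 0, "dz": 0, "rx": 0, "ry": 0, "rz": 0, "claw": 1}
    - {"dx": -0.12, "dy": 0, "dz": 0, "rx": 0, "ry": 0, "rz": 0, "claw": 1}
    - {"dx": 0, "dy": 0, "dz": 0, "rx": 0, "ry": 0, "rz": 0, "claw": 1}
    - {"dx": 0, "dy": 0, "dz": 0, "rx": 0, "ry": 0, "rz": 0, "claw": 1}

```text
time_s: 12.65
ee_pos: [0.5391, -0.0165, 0.0732]
eef_rot: [3.142, 0.001, 3.058]
force: [-0.4, -0.3, -3.8]
grip_width: 0.0319
grip_force: 55.0
```

Call:
step_arm:
  plan:
    - {"dx": 0, "dy": 0, "dz": 0.02, "rx": 0, "ry": 0, "rz": 0, "claw": 1}
    - {"dx": 0, "dy": 0, "dz": 0.02, "rx": 0, "ry": 0, "rz": 0, "claw": 1}
    - {"dx": 0, "dy": 0, "dz": 0.02, "rx": 0, "ry": 0, "rz": 0, "claw": 1}
    - {"dx": 0, "dy": 0, "dz": 0.02, "rx": 0, "ry": 0, "rz": 0, "claw": 1}
    - {"dx": 0, "dy": 0, "dz": 0.02, "rx": 0, "ry": 0, "rz": 0, "claw": 1}
    - {"dx": 0, "dy": 0, "dz": 0.02, "rx": 0, "ry": 0, "rz": 0, "claw": 1}
    - {"dx": 0, "dy": 0, "dz": 0.01, "rx": 0, "ry": 0, "rz": 0, "claw": 1}
    - {"dx": 0, "dy": 0, "dz": 0, "rx": 0, "ry": 0, "rz": 0, "claw": 1}

```text
time_s: 13.45
ee_pos: [0.5393, -0.0169, 0.0593]
eef_rot: [3.142, -0.0, 3.058]
force: [-0.1, 0.7, -3.3]
grip_width: 0.0315
grip_force: 55.0
```

Call:
step_arm:
  plan:
    - {"dx": 0, "dy": 0, "dz": 0, "rx": 0, "ry": 0, "rz": 0, "claw": 0.58}
    - {"dx": 0, "dy": 0, "dz": 0, "rx": 0, "ry": 0, "rz": 0, "claw": 0.58}
    - {"dx": 0, "dy": 0, "dz": 0, "rx": 0, "ry": 0, "rz": 0, "claw": 0.58}
    - {"dx": 0, "dy": 0, "dz": 0, "rx": 0, "ry": 0, "rz": 0, "claw": 1}
    - {"dx": 0, "dy": 0, "dz": 0, "rx": 0, "ry": 0, "rz": 0, "claw": 1}
    - {"dx": 0, "dy": 0, "dz": 0, "rx": 0, "ry": 0, "rz": 0, "claw": 1}
    - {"dx": 0, "dy": 0, "dz": 0, "rx": 0, "ry": 0, "rz": 0, "claw": 1}
  grip_force: 20

```text
time_s: 14.15
ee_pos: [0.5394, -0.0168, 0.0596]
eef_rot: [3.142, 0.0, 3.058]
force: [-0.7, 0.1, 2.5]
grip_width: 0.0321
grip_force: 20.0
```

Run:
```python
from h import *
o=telemetry.get_obs(); print(np.round(o["ee_pos"],4),np.round(o["force"],2),np.round(o["moment"],3),o["grip_width"],o["time_s"])
d=np.array(o["ee_pos"][:2])-[.5848,-.0760]; print(d@[.9962,-.0874],d@[.0874,.9962])
```

```text
[ 0.5394 -0.0168  0.0596] [-0.67  0.13  2.48] [ 0.131 -0.11  -0.018] 0.03205010305898037 14.15
-0.050388897730316025 0.05496779501382614
```

Call:
step_arm:
  plan:
    - {"dx": 0, "dy": -0.012, "dz": 0, "rx": 0, "ry": 0, "rz": 0, "claw": 1}
    - {"dx": 0, "dy": -0.012, "dz": 0, "rx": 0, "ry": 0, "rz": 0, "claw": 1}
    - {"dx": 0, "dy": -0.012, "dz": 0, "rx": 0, "ry": 0, "rz": 0, "claw": 1}
    - {"dx": 0, "dy": -0.012, "dz": 0, "rx": 0, "ry": 0, "rz": 0, "claw": 1}
    - {"dx": 0, "dy": -0.012, "dz": 0, "rx": 0, "ry": 0, "rz": 0, "claw": 1}
    - {"dx": 0, "dy": -0.012, "dz": 0, "rx": 0, "ry": 0, "rz": 0, "claw": 1}
    - {"dx": 0, "dy": -0.012, "dz": 0, "rx": 0, "ry": 0, "rz": 0, "claw": 1}
    - {"dx": 0, "dy": -0.012, "dz": 0, "rx": 0, "ry": 0, "rz": 0, "claw": 1}
    - {"dx": 0, "dy": -0.012, "dz": 0, "rx": 0, "ry": 0, "rz": 0, "claw": 1}

```text
time_s: 15.05
ee_pos: [0.5385, -0.0276, 0.0596]
eef_rot: [3.141, 0.0, 3.058]
force: [1.1, 4.0, 5.2]
grip_width: 0.0317
grip_force: 20.0
```

```bash
cat > m.py <<'E'
from h import *
o=telemetry.get_obs(); d=np.array(o["ee_pos"][:2])-[.5848,-.0760]; print("drive",np.round([d@[.9962,-.0874],d@[.0874,.9962]],4),"z",round(o["ee_pos"][2],4),np.round(o["force"],2),np.round(o["moment"],3),round(o["grip_width"],4),o["time_s"])
E
python3 m.py
```

```text
drive [-0.0503  0.0441] z 0.0596 [1.07 4.04 5.22] [ 0.902 -0.229  0.121] 0.0317 15.05
```

Call:
step_arm:
  plan:
    - {"dx": 0, "dy": -0.01, "dz": 0, "rx": 0, "ry": 0, "rz": 0, "claw": 1}
    - {"dx": 0, "dy": -0.01, "dz": 0, "rx": 0, "ry": 0, "rz": 0, "claw": 1}
    - {"dx": 0, "dy": -0.01, "dz": 0, "rx": 0, "ry": 0, "rz": 0, "claw": 1}
    - {"dx": 0, "dy": -0.01, "dz": 0, "rx": 0, "ry": 0, "rz": 0, "claw": 1}
    - {"dx": 0, "dy": -0.01, "dz": 0, "rx": 0, "ry": 0, "rz": 0, "claw": 1}

```text
time_s: 15.55
ee_pos: [0.5381, -0.0326, 0.0596]
eef_rot: [3.141, 0.0, 3.058]
force: [0.7, 4.0, 5.6]
grip_width: 0.0317
grip_force: 20.0
```

```bash
python3 m.py
```

```text
drive [-0.0503  0.0392] z 0.0596 [0.68 3.99 5.57] [ 0.959 -0.249  0.082] 0.0317 15.55
```

Call:
step_arm:
  plan:
    - {"dx": 0, "dy": -0.01, "dz": -0.003, "rx": 0, "ry": 0, "rz": 0, "claw": 1}
    - {"dx": 0, "dy": -0.01, "dz": 0, "rx": 0, "ry": 0, "rz": 0, "claw": 1}
    - {"dx": 0, "dy": -0.01, "dz": 0, "rx": 0, "ry": 0, "rz": 0, "claw": 1}
    - {"dx": 0, "dy": -0.01, "dz": 0, "rx": 0, "ry": 0, "rz": 0, "claw": 1}
    - {"dx": 0, "dy": -0.01, "dz": 0, "rx": 0, "ry": 0, "rz": 0, "claw": 1}
    - {"dx": 0, "dy": -0.01, "dz": 0, "rx": 0, "ry": 0, "rz": 0, "claw": 1}

```text
time_s: 16.15
ee_pos: [0.5374, -0.0387, 0.0596]
eef_rot: [-3.142, -0.0, 3.058]
force: [0.4, 2.4, 0.1]
grip_width: 0.0319
grip_force: 20.0
```

```bash
python3 m.py
```

```text
drive [-0.0505  0.033 ] z 0.0596 [0.38 2.39 0.11] [ 0.512 -0.227  0.037] 0.0319 16.15
```

Call:
step_arm:
  plan:
    - {"dx": 0, "dy": -0.01, "dz": 0, "rx": 0, "ry": 0, "rz": 0, "claw": 1}
    - {"dx": 0, "dy": -0.01, "dz": 0, "rx": 0, "ry": 0, "rz": 0, "claw": 1}
    - {"dx": 0, "dy": -0.01, "dz": 0, "rx": 0, "ry": 0, "rz": 0, "claw": 1}
    - {"dx": 0, "dy": -0.01, "dz": 0, "rx": 0, "ry": 0, "rz": 0, "claw": 1}
    - {"dx": 0, "dy": -0.01, "dz": 0, "rx": 0, "ry": 0, "rz": 0, "claw": 1}

```text
time_s: 16.65
ee_pos: [0.5369, -0.0433, 0.0596]
eef_rot: [3.141, -0.0, 3.059]
force: [0.1, 6.3, -1.1]
grip_width: 0.032
grip_force: 20.1
```

```bash
python3 m.py
```

```text
drive [-0.0505  0.0284] z 0.0596 [ 0.08  6.34 -1.1 ] [ 1.329 -0.184  0.604] 0.032 16.65
```

The moment about z jumped to 0.6 N·m, so the nib has caught. I'll back off 1 mm, let go and rise.

Call:
step_arm:
  plan:
    - {"dx": 0, "dy": 0.01, "dz": 0, "rx": 0, "ry": 0, "rz": 0, "claw": 1}
    - {"dx": 0, "dy": 0, "dz": 0, "rx": 0, "ry": 0, "rz": 0, "claw": 0.3}
    - {"dx": 0, "dy": 0, "dz": 0, "rx": 0, "ry": 0, "rz": 0, "claw": 0.3}
    - {"dx": 0, "dy": 0, "dz": 0, "rx": 0, "ry": 0, "rz": 0, "claw": 0.3}
    - {"dx": 0, "dy": 0, "dz": 0, "rx": 0, "ry": 0, "rz": 0, "claw": 0.3}
    - {"dx": 0, "dy": 0, "dz": -0.1, "rx": 0, "ry": 0, "rz": 0, "claw": 0.3}
    - {"dx": 0, "dy": 0, "dz": -0.3, "rx": 0, "ry": 0, "rz": 0, "claw": 0.3}
    - {"dx": 0, "dy": 0, "dz": -0.3, "rx": 0, "ry": 0, "rz": 0, "claw": 0.3}
    - {"dx": 0, "dy": 0, "dz": -0.3, "rx": 0, "ry": 0, "rz": 0, "claw": 0.3}

```text
time_s: 17.55
ee_pos: [0.537, -0.0426, 0.1617]
eef_rot: [-3.142, 0.0, 3.058]
force: [0.8, -0.5, 0.8]
grip_width: 0.0659
grip_force: 0.0
```

```bash
python3 m.py
python3 - <<'E'
from h import *
p=viewer.camera("scene"); a=p["img"][110:310,220:480,::-1]; cv2.imwrite("pics/s3.png",cv2.resize(a,None,fx=3,fy=3,interpolation=cv2.INTER_CUBIC))
E
```

```text
drive [-0.0505  0.0291] z 0.1617 [ 0.79 -0.45  0.77] [ 0.038 -0.125 -0.025] 0.0659 17.55
```

View pics/s3.png

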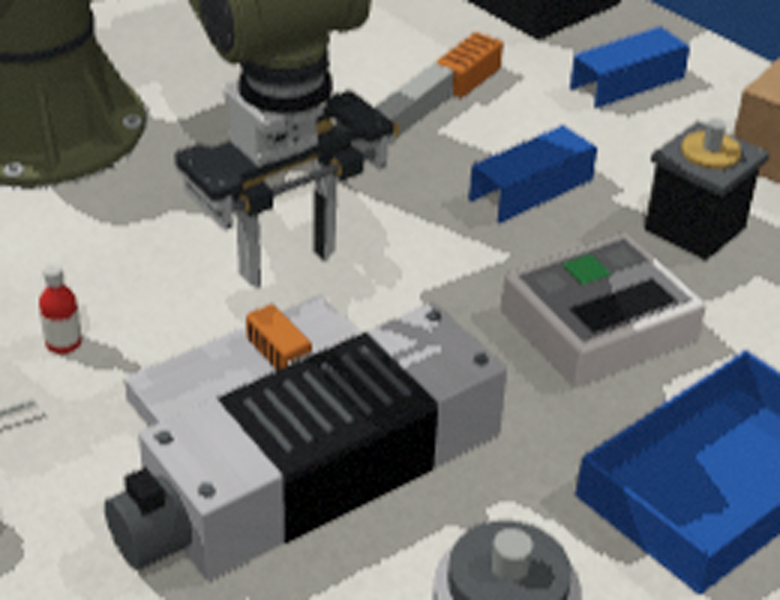

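The probe lies level on the apron with its nose in the mouth and the handle free. On to the key.

Call:
step_arm:
  plan:
    - {"dx": -0.083, "dy": 0.381, "dz": 0, "rx": 0, "ry": 0, "rz": 0, "claw": 1}
    - {"dx": -0.083, "dy": 0.381, "dz": 0, "rx": 0, "ry": 0, "rz": 0, "claw": 1}
    - {"dx": -0.083, "dy": 0.381, "dz": 0, "rx": 0, "ry": 0, "rz": 0, "claw": 1}
    - {"dx": -0.083, "dy": 0.381, "dz": 0, "rx": 0, "ry": 0, "rz": 0, "claw": 1}
    - {"dx": -0.083, "dy": 0.381, "dz": 0, "rx": 0, "ry": 0, "rz": 0, "claw": 1}
    - {"dx": -0.083, "dy": 0.381, "dz": 0, "rx": 0, "ry": 0, "rz": 0, "claw": 1}
    - {"dx": -0.083, "dy": 0.381, "dz": 0, "rx": 0, "ry": 0, "rz": 0, "claw": 1}
    - {"dx": -0.083, "dy": 0.381, "dz": 0, "rx": 0, "ry": 0, "rz": 0, "claw": 1}
    - {"dx": 0, "dy": 0, "dz": 0.35, "rx": 0, "ry": 0, "rz": 0, "claw": 1}
    - {"dx": 0, "dy": 0, "dz": 0.35, "rx": 0, "ry": 0, "rz": 0, "claw": 1}

```text
time_s: 18.6
ee_pos: [0.629, 0.257, 0.0898]
eef_rot: [3.141, 0.002, 3.06]
force: [0.7, -0.9, -1.1]
grip_width: 0.0005
grip_force: 0.0
```

Call:
step_arm:
  plan:
    - {"dx": 0, "dy": 0, "dz": 0, "rx": 0, "ry": 0, "rz": 0, "claw": 1}
    - {"dx": 0, "dy": 0, "dz": 0, "rx": 0, "ry": 0, "rz": 0, "claw": 1}
    - {"dx": 0, "dy": 0, "dz": 0, "rx": 0, "ry": 0, "rz": 0, "claw": 1}

```text
time_s: 18.9
ee_pos: [0.6297, 0.2558, 0.0925]
eef_rot: [3.14, 0.003, 3.058]
force: [0.9, 0.4, 0.6]
grip_width: 0.0007
grip_force: 0.0
```

Call:
step_arm:
  plan:
    - {"dx": 0, "dy": 0, "dz": 0.06, "rx": 0, "ry": 0, "rz": 0, "claw": 1}
    - {"dx": 0, "dy": 0, "dz": 0.06, "rx": 0, "ry": 0, "rz": 0, "claw": 1}
    - {"dx": 0, "dy": 0, "dz": 0.05, "rx": 0, "ry": 0, "rz": 0, "claw": 1}
    - {"dx": 0, "dy": 0, "dz": 0.01, "rx": 0, "ry": 0, "rz": 0, "claw": 1}
    - {"dx": 0, "dy": 0, "dz": 0.01, "rx": 0, "ry": 0, "rz": 0, "claw": 1}
    - {"dx": 0, "dy": 0, "dz": 0.01, "rx": 0, "ry": 0, "rz": 0, "claw": 1}
    - {"dx": 0, "dy": 0, "dz": 0, "rx": 0, "ry": 0, "rz": 0, "claw": 1}

```text
time_s: 19.6
ee_pos: [0.6287, 0.2556, 0.0701]
eef_rot: [-3.142, 0.0, 3.058]
force: [-4.0, -1.4, 5.9]
grip_width: 0.0004
grip_force: 2.5
```

Call:
step_arm:
  plan:
    - {"dx": 0, "dy": 0, "dz": 0.005, "rx": 0, "ry": 0, "rz": 0, "claw": 1}
    - {"dx": 0, "dy": 0, "dz": 0, "rx": 0, "ry": 0, "rz": 0, "claw": 1}
    - {"dx": 0, "dy": 0, "dz": 0, "rx": 0, "ry": 0, "rz": 0, "claw": 1}

```text
time_s: 19.9
ee_pos: [0.6287, 0.2557, 0.0698]
eef_rot: [3.142, 0.0, 3.058]
force: [-2.9, -2.9, 6.6]
grip_width: -0.0
grip_force: 2.9
```

Call:
step_arm:
  plan:
    - {"dx": 0, "dy": 0, "dz": 0.006, "rx": 0, "ry": 0, "rz": 0, "claw": 1}
    - {"dx": 0, "dy": 0, "dz": 0, "rx": 0, "ry": 0, "rz": 0, "claw": 1}
    - {"dx": 0, "dy": 0, "dz": 0, "rx": 0, "ry": 0, "rz": 0, "claw": 1}

```text
time_s: 20.2
ee_pos: [0.6288, 0.2557, 0.0697]
eef_rot: [3.142, 0.0, 3.058]
force: [-4.8, -2.6, 10.4]
grip_width: 0.0001
grip_force: 4.9
```

The force has reached 10 N with no further travel, so the key is fully down. I'll release it.

Call:
step_arm:
  plan:
    - {"dx": 0, "dy": 0, "dz": -0.05, "rx": 0, "ry": 0, "rz": 0, "claw": 1}
    - {"dx": 0, "dy": 0, "dz": -0.3, "rx": 0, "ry": 0, "rz": 0, "claw": 1}
    - {"dx": 0, "dy": 0, "dz": -0.4, "rx": 0, "ry": 0, "rz": 0, "claw": 1}
    - {"dx": 0, "dy": 0, "dz": -0.4, "rx": 0, "ry": 0, "rz": 0, "claw": 1}
    - {"dx": 0, "dy": 0, "dz": 0, "rx": 0, "ry": 0, "rz": 0, "claw": 1}
    - {"dx": 0, "dy": 0, "dz": 0, "rx": 0, "ry": 0, "rz": 0, "claw": 1}

```text
time_s: 20.8
ee_pos: [0.6289, 0.2558, 0.1842]
eef_rot: [3.141, 0.001, 3.058]
force: [-0.7, 0.7, 0.1]
grip_width: 0.0005
grip_force: 0.0
```

```bash
python3 m.py; python3 -c "
from station import hand_in
print(hand_in())"
```

```text
drive [0.0149 0.3344] z 0.1842 [-0.72  0.74  0.08] [ 0.037 -0.134 -0.047] 0.0005 20.8
the job is handed in; nothing more can be done
None
```

I handed the job in at 20.8 s, with the probe let go and lying level, its nib in the groove by touch (not visible), and the green key pressed fully down and released; no verdict came back.

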